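Press a bonded tile in the conservation lab's gluing jig

ROBOT

A 6-joint arm with a two-finger parallel gripper is mounted at the origin on the work surface. World frame = base frame: x ahead of the robot, y to its left, z up, the work surface at z = 0. Lengths are in m, angles in rad, forces in N, time in s.
With the tool pointing down it reaches from about 0.325 to 0.9 m from the base axis. Payload 6.1 kg.
Tool frame: the origin (TCP) lies on the front face of the gripper's body, between the roots of the fingers; the fingertips stand 73 mm ahead of it and the grasp point (between the pads) lies 54 mm ahead of it; z points along the fingers, y is the line along which they close (so a half turn about z gives the same grasp; the last joint's range is limited). The gripper opens to 85 mm and grips with 20 to 120 N. Pads are 22 mm wide; open, the fingers measure 114 mm over their backs; the gripper's body (76 mm by 85 mm) begins 54 mm behind the grasp point. The pads swing forward as they close: fully open they stand 13 mm farther back than shut.
Start: joints at [-1.305, 0.22, 1.526, -0, 1.395, -0.126], TCP at [0.239, -0.578, 0.304] pointing down, gripper open.
Joint ranges: [-2.98, 2.98], [-0.91, 2.08], [0.09, 2.57], [-1.24, 4.39], [0.2, 2.65], [-2.68, 2.68]. Speed limits (rad/s): [2.57, 2.57, 3.01, 3.14, 3.14, 3.14].

INTERFACE

Orientations are given as a rotation vector (axis times angle).
In Python, from station import ctrl gives the robot as it stands.
- The arm moves only by the tool carry_out, never from a script. Its argument "motion" is a list that holds one entry, the list of rows, each a list of 7 numbers: the shift along the world's x, y, z scaled (see below), then the turn, a rotation vector about the world's x, y, z scaled (see below), then the finger opening in mm, from 0 to 85.4. A call has 1 to 10 rows; each row shifts and turns the commanded pose from where the row before left it; what a row does not reach is not made up. The controller multiplies each number of a shift by 250 mm and each number of a turn by 180 degrees. A row lasts 1/12 s, in which the tool goes at most 41.7 mm and 7.16 degrees, less where a joint would pass 70% of its speed; a pose out of reach is approached as far as the arm can. A call with a number of a shift or a turn outside -1 to 1 is refused whole. A call with a gripper value outside its range is refused whole. The fingers move at their own pace and stop on an object; the grip force is fixed at half the most. Time passes only in rows, so rows that do not move let the fingers close. It gives the time, the measured TCP pose, the force, the opening and the grip force at its end, in the units of the state.
- ctrl.observe(): the state, without advancing time (a new reading comes with each control period).
- ctrl.read_camera(name): name is "side" or "top" or "wrist"; returns a dict with "color" (480x640x3 uint8, red, green, blue), "fx", "fy", "cx", "cy" (pixels), "view" (4x4, takes a point from world to camera coordinates); the wrist camera has in their place "T_tool_cam" (4x4, takes a point from camera to tool coordinates, whose origin is the TCP and whose axes are the flange's). Camera axes: x right, y down, z forward; pixel columns grow to the right and rows downward; lengths in m; the calibration is good to about 2 mm. A picture is of the moment at which its call begins: read the wrist's pose just before it. There is no depth.
- ctrl.hand_in(): hands the job in; it is judged then, once.
Trained networks look in the newest picture that a camera, given by its name, has taken for a name from the list of things; names that differ only in an ending like _2 or _b are one class to them, and where a whole thing is asked for, a point or a joint stands for the part that bears it (a point fixed in the world has none). Each returns a list of dicts, best first, with "p" (0 to 1); they miss things now and then, are a little off and sometimes report something else, mostly with a low value. They report only what shows in the picture. A call takes as long as a camera call. They do not tell look-alikes from the thing itself.
- ctrl.recognise(camera, query): "centre" ([row, column] in pixels, amid what is visible of it).
The state is a dict: "time": time; "qpos": joint angles; "dq": joint speeds; "joint_efforts": joint torques, N m; "ee_pos": TCP position; "ee_rot": TCP orientation; "ft_force": force on the tool from outside, world axes, zero at the start; "wrist_torque": the same for the moment, N m; "opening": finger opening in m; "grasp_force": force on a finger pad.
Only numpy, scipy, OpenCV 4.12 (cv2) and the standard library are available. Lean on these libraries where they do the work, as an engineer would, in place of code of your own. Each camera call takes 0.05 s, during which the arm holds its last target. There are 200 camera calls.

TASK

On the green tray stands a gluing jig with the two halves of a freshly bonded terracotta tile lying on its spring bed. First swing the latch bar fully shut by its red post, so that its end rests in the catch; then pick up the wooden pressure plate by its blue grip, work it over the brass pin with its long side along the tile's join until it drops on, and press it down until the spring bed is fully down. Finish while still holding the plate pressed down like that, do not let go, and leave the other things on the table alone.

Things in the scene. Friction and masses are not known exactly. Their poses are not given: they have to be found in the camera images.
- jig: gluing jig: lime-green tray 240 x 250 mm (rim 14 mm high) with an aluminium base 185 x 200 mm, fixed to the table. Origin at the centre of the tray's underside, on the table, straight under the brass pin. z up; y runs along the tile's join; the latch lies on the -x side (towards the robot). Tile 100 (x) x 104 (y) mm.
- pin_tip (a point): top of the upright brass pin, 58 mm above the table; pin 12 mm thick, its top 5 mm tapering to 6 mm. It stands up 12 mm out of the middle of the tile (tile top 46 mm above the table while the bed is up). Axes as the jig's.
- bed (a joint): downward travel of the spring bed that carries the tile, m: 0 = up (as at the start), 0.008 = fully down, at its stop. The pressure plate's own weight does not move it; pushing it starts to yield at about 6 N and is fully down at about 10 N in all (plate's weight included). It springs up when let go. The plate may be pushed harder than that.
- latch (a joint): swing of the latch bar about its upright pivot, rad: 0 = shut, bar along the jig's y with its end in the catch, which is also its stop; grows as the free end swings out towards the jig's -x (clockwise seen from above), starts at 0.5 to 1.0. Stiff hinge: stays where it is left; moving it at the post takes about 1 N.
- latch_post (a point): middle of the exposed part of the red upright post on the latch bar: 14 mm thick, free from 35 to 79 mm above the table (this point 61 mm up), 100 mm from the pivot. Moves with the bar.
- latch_pivot (a point): point on the latch's upright hinge axis, at the same height as latch_post; at (-75, 70) mm in the jig's x, y. When shut, the post is 100 mm from here along the jig's -y.
- cover: wooden pressure plate, loose, lying flat on the table, right way up: 84 (x) x 120 (y) x 22 mm, about 0.3 kg, with a blue grip bar on top. Origin at the centre of its underside; z up; y is its long side.
- cover_grip (a point): centre of the blue grip bar on the plate: bar 20 mm wide (plate's x), 70 mm long (plate's y), from 22 to 62 mm above the plate's underside (this point 42 mm up), straight above the hole.
- cover_hole (a point): mouth of the blind hole in the middle of the plate's underside: round, 16 mm wide, 22 mm deep, straight-sided (2 mm play all round the pin).
- pot_mid (a point): bystander: white and blue pot with tools, 80 mm wide, about 190 mm high with the tools; point at its axis 48 mm up.
- glove_box_mid (a point): bystander: pink glove box 120 x 230 x 75 mm; point at its centre.
- jar_mid (a point): bystander: small amber jar, 52 mm wide, 60 mm high; point at its centre.
- spatula: bystander: spatula 200 mm long lying flat on the table.
There are look-alikes about, which are no part of the job. Of the things like the cover, leave any that is purple; of the rest the smaller one is meant.

How it is judged:
By the outcome, as a careful person would: the job done as asked, in the order asked, and still so for the second after the job is handed in, while the arm keeps its last pose, push and grip.
It also fails if it takes over 58 s, if anything falls off the work surface, if the arm or the gripper's body presses on something with over 40 N, if the wrist force passes 120 N, or if a joint passes its speed limit or range.

## Working session

There is one attempt and no reset: what is moved stays moved. The work goes in short steps, Python scripts to look and compute and a tool call to move; the robot and the scene stay as the last step left them, time stands still between calls to the robot, and variables do not carry over. Pictures are saved under pics/ and viewed, at most 10 in all, crops included, and the job is handed in when it is done.

Besides the shell and the picture viewer there is one more tool, called after "Request:" by a JSON object that holds its "method" and its "body". carry_out: Moves the arm, as the interface text tells. Shifts and turns lie within -1 to 1; 1 stands for 250 mm of shift or 180 degrees of turn. Its arguments: {"type":"object","properties":{"motion":{"type":"array","items":{"type":"array","items":{"type":"array","items":{"type":"number"}}}}},"required":["motion"]}

```bash
mkdir -p pics; cat > h.py <<'E'
import numpy as np,cv2
from station import ctrl
from scipy.spatial.transform import Rotation as R
def cam(n):
    s=ctrl.observe(); c=ctrl.read_camera(n)
    K=np.array([[c['fx'],0,c['cx']],[0,c['fy'],c['cy']],[0,0,1]])
    if 'view' in c: V=np.array(c['view'])
    else:
        T=np.eye(4); T[:3,:3]=R.from_rotvec(s['ee_rot']).as_matrix(); T[:3,3]=s['ee_pos']
        V=np.linalg.inv(T@np.array(c['T_tool_cam']))
    return c['color'],K,V
def at_z(K,V,rc,z):
    d=V[:3,:3].T@np.linalg.inv(K)@np.array([rc[1],rc[0],1.]); o=-V[:3,:3].T@V[:3,3]
    return o+d*(z-o[2])/d[2]
def proj(K,V,p):
    q=K@(V[:3,:3]@np.array(p)+V[:3,3]); return q[1]/q[2],q[0]/q[2]
def tri(cs):
    A=[];b=[]
    for K,V,rc in cs:
        d=V[:3,:3].T@np.linalg.inv(K)@np.array([rc[1],rc[0],1.]); d/=np.linalg.norm(d)
        o=-V[:3,:3].T@V[:3,3]; M=np.eye(3)-np.outer(d,d); A.append(M); b.append(M@o)
    return np.linalg.lstsq(np.vstack(A),np.hstack(b),rcond=None)[0]
def save(n,im): cv2.imwrite(f'pics/{n}.png',cv2.cvtColor(im,cv2.COLOR_RGB2BGR))
E
python3 - <<'E'
from h import *
np.set_printoptions(precision=4,suppress=True)
H=dict(pin_tip=.058,latch_post=.061,latch_pivot=.061,cover_grip=.042,cover=.02,jig=.04,pot_mid=.048,glove_box_mid=.037,jar_mid=.03,spatula=.003)
for n in ['top','side']:
    im,K,V=cam(n); save(n+'0',im)
    print(n,-V[:3,:3].T@V[:3,3],K[0,0])
    for q,z in H.items():
        for r in ctrl.recognise(n,q)[:4]: print(q,np.round(r['centre'],1),round(r['p'],2),at_z(K,V,r['centre'],z)[:2])
s=ctrl.observe();print(s['time'],s['ee_rot'],s['opening'])
E
```

```text
top [0.4503 0.028  1.5358] 602.8714715782911
pin_tip [236.  415.3] 0.66 [ 0.6329 -0.2091]
latch_post [277.6 401.8] 0.72 [ 0.5293 -0.1761]
latch_pivot [235.3 416.1] 0.75 [ 0.6343 -0.2106]
latch_pivot [227.  259.3] 0.59 [0.6464 0.1764]
cover_grip [300.9 254. ] 0.83 [0.4648 0.1854]
cover_grip [165.6 277. ] 0.75 [0.8063 0.1386]
cover_grip [226.2 259.8] 0.67 [0.651  0.1771]
cover_grip [272.6 402.7] 0.25 [ 0.5428 -0.1809]
cover [225.4 260.8] 0.79 [0.656  0.1768]
cover [297.7 251.8] 0.78 [0.4729 0.1935]
cover [168.8 274.6] 0.78 [0.803  0.1462]
jig [235.  418.8] 0.88 [ 0.6379 -0.2207]
pot_mid [238.3 524.3] 0.56 [ 0.6344 -0.4818]
glove_box_mid [248.1 113.5] 0.57 [0.5884 0.5409]
jar_mid [336.4 332.1] 0.76 [ 0.3818 -0.0092]
spatula [314.3 524.7] 0.82 [ 0.4465 -0.4955]
side [0.4275 1.1426 1.0248] 553.8713200618803
pin_tip [206.9 316.7] 0.95 [ 0.6312 -0.1459]
latch_post [207.1 353.7] 0.69 [ 0.5239 -0.1594]
latch_post [209.4 318.3] 0.5 [ 0.624  -0.1307]
latch_pivot [208.7 317.3] 0.6 [ 0.6274 -0.1336]
cover_grip [304.7 360.8] 0.95 [0.4651 0.207 ]
cover_grip [279.6 224.4] 0.93 [0.8154 0.1781]
cover_grip [295.6 284.1] 0.62 [0.6546 0.208 ]
cover [305.6 361. ] 0.96 [0.4651 0.189 ]
cover [298.1 286.1] 0.83 [0.6529 0.1948]
jig [208.5 317.2] 0.82 [ 0.6322 -0.1623]
pot_mid [146.3 332.6] 0.81 [ 0.6357 -0.5149]
pot_mid [206.5 316.2] 0.46 [ 0.6351 -0.161 ]
glove_box_mid [206.2 316.4] 0.63 [ 0.637  -0.1773]
jar_mid [254.3 397. ] 0.97 [ 0.3872 -0.0072]
spatula [167.7 391.4] 0.77 [ 0.4274 -0.4846]
spatula [207.4 356.1] 0.51 [ 0.5222 -0.2375]
1.1 [ 3.0815  0.6115 -0.    ] 0.08539928880846026
```

View pics/top0.png

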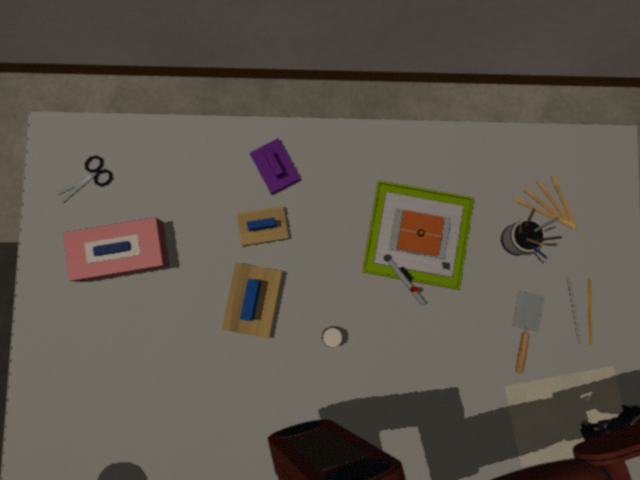

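View pics/side0.png

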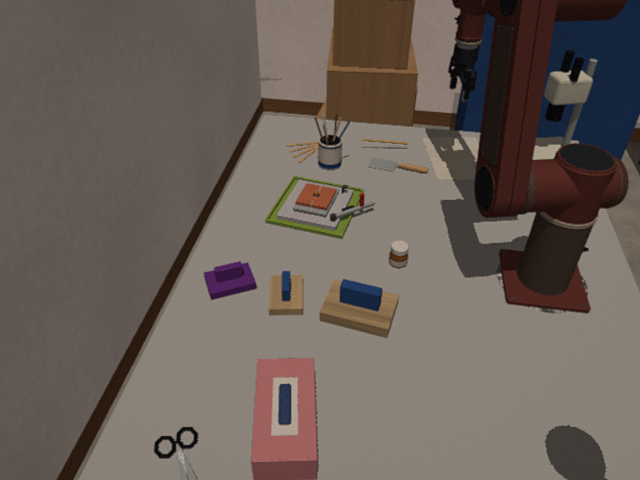

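The top picture shows the jig's lime tray around (232,418) as (row, col), the pivot near (258,388) and the red post near (289,414). The small wooden plate is at (226,262), the larger one at (300,253) and the purple one at (167,275), so the small plate is the one I need. The side view agrees. Next I'll segment by colour.

```bash
cat >> h.py <<'E'
def blobs(im,lo,hi,box=None,mn=8):
    hsv=cv2.cvtColor(im,cv2.COLOR_RGB2HSV); m=cv2.inRange(hsv,lo,hi)
    if box: z=np.zeros_like(m); r0,r1,c0,c1=box; z[r0:r1,c0:c1]=m[r0:r1,c0:c1]; m=z
    n,l,st,ce=cv2.connectedComponentsWithStats(m)
    out=[]
    for i in range(1,n):
        if st[i,4]>=mn:
            pts=np.argwhere(l==i)[:,::-1].astype(np.float32)
            out.append((int(st[i,4]),ce[i][::-1],cv2.minAreaRect(pts)))
    return sorted(out,key=lambda t:-t[0])
E
python3 - <<'E'
from h import *
np.set_printoptions(precision=4,suppress=True)
im,K,V=cam('top')
def rect(b,z):
    c=cv2.boxPoints(b[2]); w=np.array([at_z(K,V,p[::-1],z)[:2] for p in c]); 
    e=w[1]-w[0]; f=w[2]-w[1]
    print(b[0],np.round(b[1],1),'ctr',w.mean(0),'L',np.linalg.norm(e),np.degrees(np.arctan2(e[1],e[0])),np.linalg.norm(f),np.degrees(np.arctan2(f[1],f[0])))
print('tray');[rect(b,.014) for b in blobs(im,(30,120,60),(50,255,255),mn=100)]
print('red');[rect(b,.079) for b in blobs(im,(0,170,100),(6,255,255),(260,320,380,440),4)]
print('tile');[rect(b,.046) for b in blobs(im,(3,120,80),(14,255,255),(190,270,380,460),40)]
print('blue');[rect(b,.062) for b in blobs(im,(100,150,40),(125,255,255),(190,345,220,300),20)]
print('wood');[rect(b,.022) for b in blobs(im,(12,60,70),(28,200,255),(190,345,215,300),60)]
big=cv2.resize(im[170:310,225:475],None,fx=3.2,fy=3.2,interpolation=cv2.INTER_CUBIC); save('topcrop',cv2.convertScaleAbs(big,alpha=1.4))
E
```

```text
tray
3134 [233.6 418.3] ctr [ 0.6429 -0.2241] L 0.23964094433634503 -9.321653325557719 0.25350086554733264 -99.08026769476942
red
16 [288.4 414.8] ctr [ 0.5028 -0.2057] L 0.007222266128882751 0.3193396442704874 0.00965450203181417 -88.7386984734681
tile
1580 [232.7 420.3] ctr [ 0.6433 -0.2237] L 0.09834845390725581 -9.4517327866812 0.10470911219275893 -98.8699093663328
blue
444 [299.5 250. ] ctr [0.468  0.1931] L 0.09539324582427383 -9.378115139530484 0.02735669254910288 -100.0178013263576
201 [223.8 261.3] ctr [0.6543 0.1713] L 0.06615013336836721 -79.8793464732206 0.018769285146830152 -169.64896923800643
wood
2581 [300.1 251.3] ctr [0.468  0.1932] L 0.17368253559721603 -8.897263744419872 0.12504921149874085 -99.73866896275119
1347 [225.9 262.1] ctr [0.6557 0.173 ] L 0.12383789054306904 -79.6291503707052 0.08813047832588836 -169.5380248487913
```

View pics/topcrop.png

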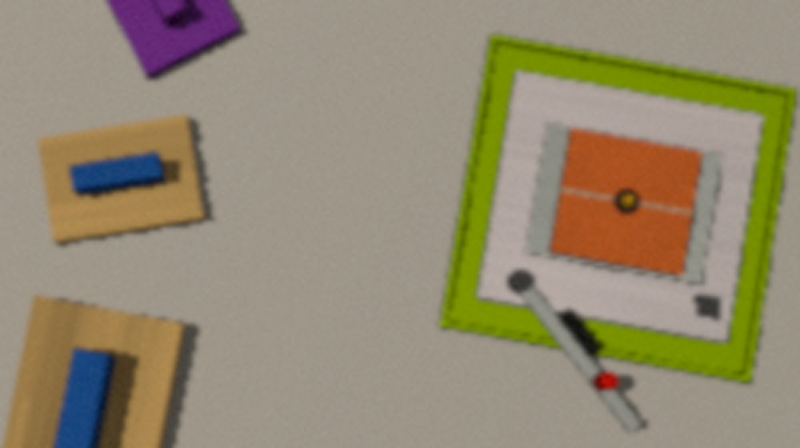

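Request:
{"method": "carry_out", "body": {"motion": [[[0.088,0.124,-0.02,0,0,0.008,85],[0.088,0.124,-0.02,0,0,0.008,85],[0.088,0.124,-0.02,0,0,0.008,85],[0.088,0.124,-0.02,0,0,0.008,85],[0.088,0.124,-0.02,0,0,0.008,85],[0.088,0.124,-0.02,0,0,0.008,85],[0.088,0.124,-0.02,0,0,0.008,85],[0.088,0.124,-0.02,0,0,0.008,85],[0.088,0.124,-0.02,0,0,0.008,85],[0.088,0.124,-0.02,0,0,0.008,85]]]}}

```text
time: 1.98
ee_pos: [0.4595, -0.266, 0.254]
ee_rot: [2.979, 0.994, 0.001]
ft_force: [0.8, -1.2, 0.2]
opening: 0.0844
grasp_force: 0.0
```

```bash
python3 - <<'E'
from h import *
np.set_printoptions(precision=4,suppress=True)
im,K,V=cam('wrist'); save('w1',im)
for q,z in dict(pin_tip=.058,latch_post=.061,latch_pivot=.046).items():
    for r in ctrl.recognise('wrist',q)[:3]: print(q,np.round(r['centre'],1),round(r['p'],2),at_z(K,V,r['centre'],z)[:2])
for b in blobs(im,(0,170,80),(5,255,255),None,40)[:4]: print(b)
print(ctrl.observe()['ee_pos'],proj(K,V,(.643,-.224,.058)),proj(K,V,(.503,-.206,.079)))
E
```

```text
pin_tip [ 69.6 425.2] 0.89 [ 0.5743 -0.2598]
latch_post [ 70.5 286.2] 0.67 [ 0.5252 -0.1956]
latch_pivot [ 67.  424.6] 0.78 [ 0.5777 -0.2602]
(247, array([108.7733, 278.498 ]), ((278.5, 108.5), (13.0, 21.0), 90.0))
[ 0.4591 -0.2668  0.2539] (np.float64(-84.69646640783886), np.float64(459.4687550274706)) (np.float64(114.07195290882164), np.float64(275.75317607186696))
```

View pics/w1.png

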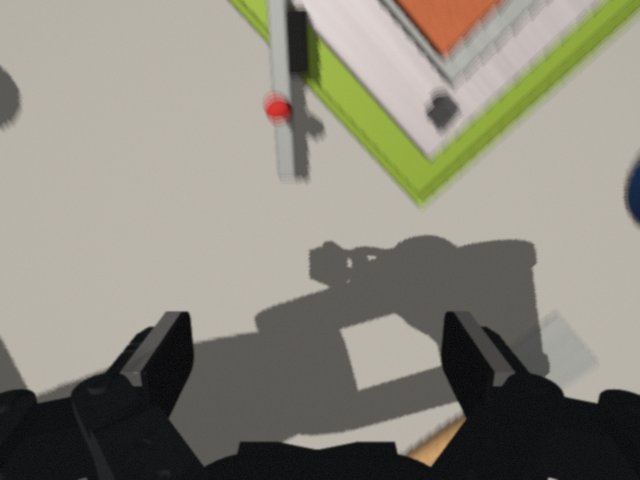

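The red post's top is at (108,278), within about 3 mm of my estimate. I'll move over it, lower and grip.

Request:
{"method": "carry_out", "body": {"motion": [[[0.09,0.124,0,0,0,0.013,85],[0.09,0.124,0,0,0,0,85],[0,0,-0.131,0,0,0,85],[0,0,-0.131,0,0,0,85],[0,0,-0.131,0,0,0,85],[0,0,-0.131,0,0,0,85],[0,0,0,0,0,0,40],[0,0,0,0,0,0,10],[0,0,0,0,0,0,5],[0,0,0,0,0,0,5]]]}}

```text
time: 3.02
ee_pos: [0.5051, -0.2073, 0.1258]
ee_rot: [2.957, 1.051, 0.005]
ft_force: [0.5, 0.5, 0.6]
opening: 0.0384
grasp_force: 0.0
```

Request:
{"method": "carry_out", "body": {"motion": [[[0,0,0,0,0,0,5],[0,0,0,0,0,0,5],[0,0,0,0,0,0,5],[0,0,0,0,0,0,5]]]}}

```text
time: 3.35
ee_pos: [0.5048, -0.2065, 0.1253]
ee_rot: [2.957, 1.053, 0.003]
ft_force: [-1.3, -0.7, 5.1]
opening: 0.0121
grasp_force: 58.4
```

Request:
{"method": "carry_out", "body": {"motion": [[[0.028,-0.03,0,0,0,0.032,5],[0.031,-0.027,0,0,0,0.032,5],[0.033,-0.023,0,0,0,0.032,5],[0.035,-0.02,0,0,0,0.032,5],[0.037,-0.016,0,0,0,0.032,5],[0.038,-0.012,0,0,0,0.032,5],[0.04,-0.008,0,0,0,0.032,5],[0,0,0,0,0,0,5]]]}}

```text
time: 4.02
ee_pos: [0.5658, -0.2412, 0.1253]
ee_rot: [2.407, 2.014, -0.001]
ft_force: [-1.2, -2.5, 5.0]
opening: 0.0119
grasp_force: 59.2
```

Request:
{"method": "carry_out", "body": {"motion": [[[0.012,-0.002,0,0,0,0,5],[0,0,0,0,0,0,5],[0,0,0,0,0,0,5]]]}}

```text
time: 4.27
ee_pos: [0.5664, -0.2413, 0.1252]
ee_rot: [2.414, 2.01, -0.005]
ft_force: [-10.4, -1.8, 10.8]
opening: 0.0123
grasp_force: 59.9
```

The latch has reached its stop. Releasing and lifting clear.

Request:
{"method": "carry_out", "body": {"motion": [[[0,0,0,0,0,0,40],[0,0,0,0,0,0,40],[0,0,0,0,0,0,40],[0,0,0.12,0,0,0,40],[0,0,0.12,0,0,0,40],[0,0,0.14,0,0,0,85]]]}}

```text
time: 4.77
ee_pos: [0.5663, -0.2393, 0.2172]
ee_rot: [-2.412, -2.007, 0.002]
ft_force: [0.5, -0.4, 0.2]
opening: 0.0505
grasp_force: 0.0
```

Request:
{"method": "carry_out", "body": {"motion": [[[0.04,0.147,0.016,0,0,0.013,85],[0.04,0.147,0.016,0,0,0.013,85],[0.04,0.147,0.016,0,0,0.013,85],[0.04,0.147,0.016,0,0,0.013,85],[0.04,0.147,0.016,0,0,0.013,85],[0.04,0.147,0.016,0,0,0.013,85],[0.04,0.147,0.016,0,0,0.013,85],[0.04,0.147,0.016,0,0,0.013,85],[0.04,0.147,0.016,0,0,0.011,85],[0,0,0,0,0,0,85]]]}}

```text
time: 5.6
ee_pos: [0.6582, 0.0977, 0.2552]
ee_rot: [2.006, 2.418, 0.007]
ft_force: [-0.8, -1.2, 0.1]
opening: 0.0853
grasp_force: 0.0
```

```bash
python3 - <<'E'
from h import *
np.set_printoptions(precision=4,suppress=True)
im,K,V=cam('wrist'); save('w2',im)
def rect(b,z):
    c=cv2.boxPoints(b[2]); w=np.array([at_z(K,V,p[::-1],z)[:2] for p in c]); 
    e=w[1]-w[0]; f=w[2]-w[1]
    print(b[0],np.round(b[1],1),'ctr',w.mean(0),'L',np.linalg.norm(e),np.degrees(np.arctan2(e[1],e[0])),np.linalg.norm(f),np.degrees(np.arctan2(f[1],f[0])))
print('blue');[rect(b,.062) for b in blobs(im,(100,150,60),(125,255,255),None,200)]
print('wood');[rect(b,.022) for b in blobs(im,(12,60,70),(28,200,255),None,1000)]
tm,K,V=cam('top'); save('top1',cv2.resize(np.hstack([tm[180:300,350:480],tm[200:320,200:330]]),None,fx=3,fy=3,interpolation=cv2.INTER_CUBIC))
print('red');[rect(b,.079) for b in blobs(tm,(0,170,100),(6,255,255),(230,320,380,470),4)]
print(ctrl.observe()['ee_pos'],ctrl.observe()['ee_rot'])
cv2.imwrite('pics/c2.png',np.vstack([cv2.resize(cv2.imread('pics/w2.png'),(400,300)),cv2.resize(cv2.imread('pics/top1.png'),(400,300))]))
E
```

```text
blue
3784 [25.2 40.8] ctr [0.4825 0.185 ] L 0.031010837014734692 78.43305823239143 0.043450123179491984 1.4221376143810724
3709 [107.2 336.3] ctr [0.657  0.1717] L 0.018236530541884854 10.640690181283516 0.06683841856518097 -78.00050849525407
wood
19353 [ 78.2 112.5] ctr [0.4956 0.172 ] L 0.10590040416608443 74.19281559341348 0.11656549144865158 -2.8180301229743634
18657 [102.3 333.6] ctr [0.6576 0.1715] L 0.08346586826571924 10.650300344770105 0.12071556022705773 -76.20656953518572
red
19 [263.5 429.4] ctr [ 0.564  -0.2405] L 0.007286030231370491 0.17978291179139708 0.012121964866236208 -88.73381587875897
[0.6573 0.0927 0.254 ] [2.0108 2.4133 0.0004]
```

View pics/c2.png

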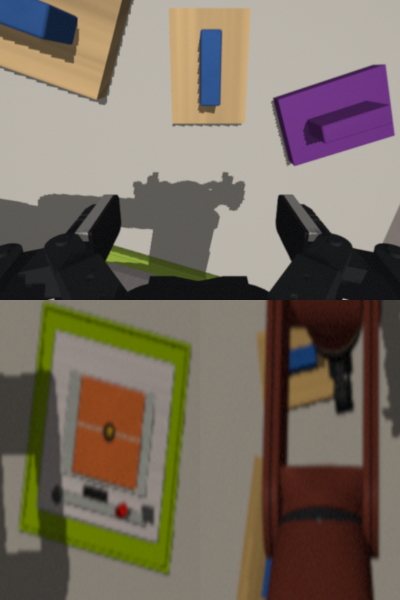

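The wrist view shows the small plate at about (103,336) in the full image, measuring 83 x 121 mm. The top view shows the latch bar shut in the catch. Now grasping.

Request:
{"method": "carry_out", "body": {"motion": [[[0,0.158,0,0,0,0,60],[0,0.158,0,0,0,0,60],[0,0,-0.151,0,0,0,60],[0,0,-0.151,0,0,0,60],[0,0,-0.151,0,0,0,60],[0,0,-0.151,0,0,0,60],[0,0,0,0,0,0,60]]]}}

```text
time: 6.28
ee_pos: [0.651, 0.1673, 0.0928]
ee_rot: [-2.01, -2.4, 0.019]
ft_force: [-2.3, -0.7, -1.8]
opening: 0.0602
grasp_force: 0.0
```

Request:
{"method": "carry_out", "body": {"motion": [[[0,0,0,0,0,0,10],[0,0,0,0,0,0,10],[0,0,0,0,0,0,10],[0,0,0,0,0,0,10],[0,0,0,0,0,0,10],[0,0,0,0,0,0,10]]]}}

```text
time: 6.78
ee_pos: [0.6597, 0.1696, 0.1072]
ee_rot: [2.012, 2.406, 0.007]
ft_force: [2.1, -1.6, 7.4]
opening: 0.019
grasp_force: 60.6
```

Request:
{"method": "carry_out", "body": {"motion": [[[0,0,0.1,0,0,0,10],[0,0,0.12,0,0,0,10],[0,0,0.12,0,0,0,10],[0,0,0,0,0,0,10],[0,0,0,0,0,0,10]]]}}

```text
time: 7.2
ee_pos: [0.659, 0.1699, 0.1919]
ee_rot: [2.012, 2.407, 0.008]
ft_force: [0.1, -0.3, -3.4]
opening: 0.0189
grasp_force: 59.8
```

```bash
python3 - <<'E'
from h import *
np.set_printoptions(precision=4,suppress=True)
for i in range(2):
    im,K,V=cam('wrist'); s=ctrl.observe(); print(s['time'],s['ee_pos'],s['ee_rot'],s['ft_force'],s['opening'])
save('w3',im)
tm,K,V=cam('top'); sm,K,V=cam('side')
cv2.imwrite('pics/c3.png',np.hstack([cv2.resize(cv2.imread('pics/w3.png'),(400,300)),cv2.resize(sm[150:360,180:460,::-1],(400,300))]))
E
```

```text
7.25 [0.6575 0.1697 0.1891] [2.014  2.4091 0.0027] [-0.237  -0.2589 -3.4601] 0.018847491564224154
7.3 [0.6565 0.1696 0.1872] [-2.0145 -2.4097  0.0013] [-0.557  -0.1907 -3.238 ] 0.019180330964969416
```

View pics/c3.png

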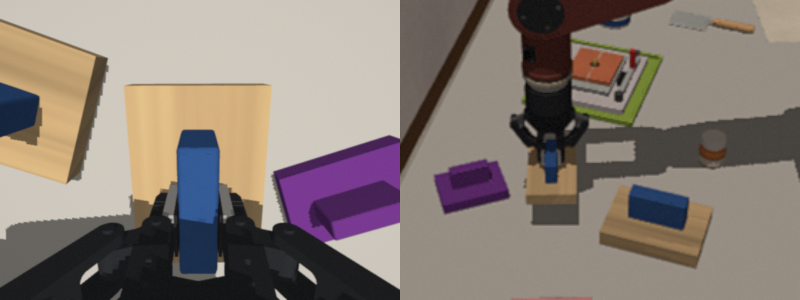

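Plate held square in the grip and weighs about 3.4 N. In the wrist view its far edge is at row ~136 and the bar at column ~316 (full-size pixels). I'll work out the plate's offset in the tool frame.

```bash
python3 - <<'E'
from h import *
np.set_printoptions(precision=4,suppress=True)
s=ctrl.observe(); c=ctrl.read_camera('wrist'); im=c['color']
K=np.array([[c['fx'],0,c['cx']],[0,c['fy'],c['cy']],[0,0,1]]); V=np.linalg.inv(np.array(c['T_tool_cam']))
print(np.array(c['T_tool_cam']),s['ee_pos'])
hsv=cv2.cvtColor(im,cv2.COLOR_RGB2HSV)
wood=cv2.inRange(hsv,(12,60,70),(28,220,255)); blue=cv2.inRange(hsv,(100,130,40),(125,255,255))
for col in (230,260,390,410): r=np.where(wood[:,col]>0)[0]; print('wood col',col,r[:2])
for row in (150,180,210,240):
    x=np.where(wood[row,180:450]>0)[0]+180; print('row',row,x.min(),x.max(),'blue',(lambda b:(b.min(),b.max()) if len(b) else None)(np.where(blue[row]>0)[0][np.where(blue[row]>0)[0]>200]))
for col in (300,316,330): r=np.where(blue[:,col]>0)[0]; print('blue col',col,r[:2]); print(np.round(hsv[r[0]:r[0]+60:4,col,2]))
for z in (.080,.082,.084): # plate top in tool z
    print(z,[at_z(K,V,(137,x),z) for x in (200,316,430)],[at_z(K,V,(209,x),z-.04) for x in (285,345)])
print(s['time'])
E
```

```text
[[-0.0003 -0.9578 -0.2873  0.0722]
 [ 1.      0.     -0.0012  0.0002]
 [ 0.0011 -0.2873  0.9578 -0.0705]
 [ 0.      0.      0.      1.    ]] [0.6558 0.1695 0.1856]
wood col 230 [135 136]
wood col 260 [134 135]
wood col 390 [134 135]
wood col 410 [134 135]
row 150 199 433 blue None
row 180 201 431 blue None
row 210 204 429 blue (np.int64(293), np.int64(340))
row 240 206 426 blue (np.int64(284), np.int64(349))
blue col 300 [209 210]
[ 88  90  89  91  91  89  90 133 148 148 151 152 148 149 150]
blue col 316 [209 210]
[ 87  92  87  93  88  91  91 134 148 146 148 148 150 149 149]
blue col 330 [209 210]
[ 91  89  90  89  88  89  90 126 145 147 148 149 151 150 149]
0.08 [array([ 0.0636, -0.0402,  0.08  ]), array([ 0.0635, -0.0003,  0.08  ]), array([0.0635, 0.0388, 0.08  ])] [array([ 0.0473, -0.0084,  0.04  ]), array([0.0473, 0.0075, 0.04  ])]
0.082 [array([ 0.0634, -0.0407,  0.082 ]), array([ 0.0634, -0.0003,  0.082 ]), array([0.0634, 0.0393, 0.082 ])] [array([ 0.0468, -0.0086,  0.042 ]), array([0.0468, 0.0076, 0.042 ])]
0.084 [array([ 0.0633, -0.0413,  0.084 ]), array([ 0.0633, -0.0003,  0.084 ]), array([0.0633, 0.0399, 0.084 ])] [array([ 0.0464, -0.0087,  0.044 ]), array([0.0464, 0.0077, 0.044 ])]
7.4
```

Request:
{"method": "carry_out", "body": {"motion": [[[-0.006,-0.144,0.012,0,0,-0.011,10],[-0.006,-0.144,0.012,0,0,-0.011,10],[-0.006,-0.144,0.012,0,0,-0.011,10],[-0.006,-0.144,0.012,0,0,-0.011,10],[-0.006,-0.144,0.012,0,0,-0.011,10],[-0.006,-0.144,0,0,0,-0.011,10],[-0.006,-0.144,0,0,0,-0.011,10],[-0.006,-0.144,0,0,0,-0.011,10],[-0.006,-0.144,0,0,0,-0.011,10],[-0.006,-0.144,0,0,0,-0.009,10]]]}}

```text
time: 8.28
ee_pos: [0.6412, -0.1918, 0.2012]
ee_rot: [-2.393, -2.032, 0.002]
ft_force: [1.3, 0.1, -2.3]
opening: 0.0192
grasp_force: 59.7
```

Request:
{"method": "carry_out", "body": {"motion": [[[0,-0.13,0,0,0,0,10],[0,0,0,0,0,0,10],[0,0,0,0,0,0,10],[0,0,0,0,0,0,10],[0,0,0,0,0,0,10]]]}}

```text
time: 8.7
ee_pos: [0.6419, -0.2216, 0.2018]
ee_rot: [-2.39, -2.035, 0.001]
ft_force: [0.2, 1.0, -2.9]
opening: 0.0192
grasp_force: 59.8
```

```bash
python3 - <<'E'
from h import *
np.set_printoptions(precision=4,suppress=True)
im=cv2.imread('pics/top0.png')[:,:,::-1].copy(); _,K,V=cam('top')
g=im[222:244,408:434]; hsv=cv2.cvtColor(g,cv2.COLOR_RGB2HSV)
# pin pixels: dark/yellowish vs orange tile
m=((hsv[...,2]<120)|(hsv[...,0]>15))&(np.hypot(*np.indices(hsv.shape[:2])-np.array([10.5,13])[:,None,None])<6)
p=np.argwhere(m).mean(0)+[222,408]; print('pin px',p,m.sum(),at_z(K,V,p,.055))
for _ in range(3):
    sm,K2,V2=cam('side'); s=ctrl.observe(); print(s['time'],s['ee_pos'],s['ee_rot'],s['ft_force'])
save('s4',cv2.resize(sm[140:260,250:410],None,fx=5,fy=5,interpolation=cv2.INTER_CUBIC))
E
```

```text
pin px [232.5    420.7391] 92 [ 0.6423 -0.223   0.055 ]
8.8 [ 0.6422 -0.2213  0.2024] [-2.3904 -2.037   0.0004] [-0.7228  0.029  -3.4255]
8.85 [ 0.6423 -0.2214  0.2026] [-2.3907 -2.0372  0.0002] [ 0.2086 -0.1298 -2.6397]
8.9 [ 0.6424 -0.2216  0.2028] [-2.3911 -2.0374  0.    ] [-0.3976 -0.1914 -3.1431]
```

View pics/s4.png

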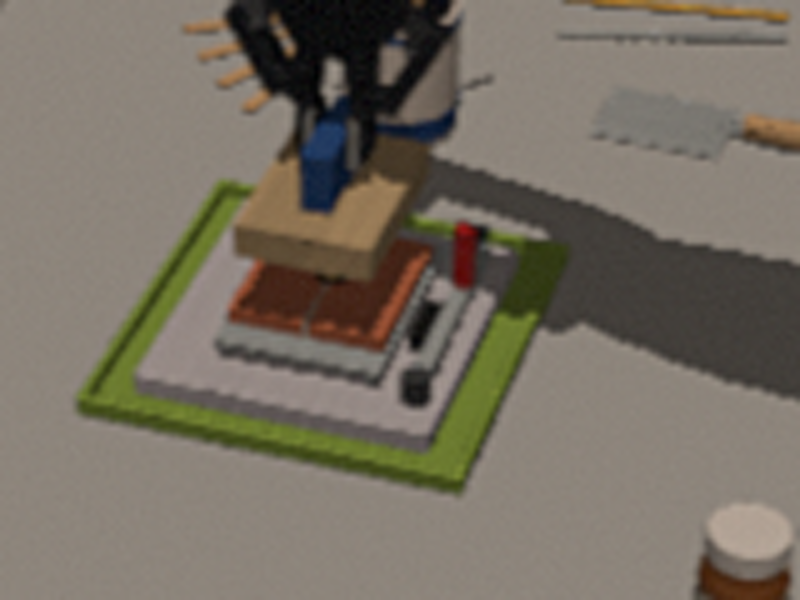

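The plate hovers square over the tile, its long side along the join, and the red post is shut. Moving down onto the pin.

Request:
{"method": "carry_out", "body": {"motion": [[[0.002,-0.02,-0.06,0,0,0,10],[0,0,-0.06,0,0,0,10],[0,0,0,0,0,0,10],[0,0,-0.012,0,0,0,10],[0,0,-0.012,0,0,0,10],[0,0,-0.012,0,0,0,10],[0,0,0,0,0,0,10]]]}}

```text
time: 9.48
ee_pos: [0.6425, -0.2278, 0.1634]
ee_rot: [-2.393, -2.035, 0.0]
ft_force: [0.4, 0.0, -3.3]
opening: 0.0189
grasp_force: 59.6
```

No contact yet, so I'll continue slowly.

Request:
{"method": "carry_out", "body": {"motion": [[[0,0,-0.008,0,0,0,10],[0,0,-0.008,0,0,0,10],[0,0,0,0,0,0,10]]]}}

```text
time: 9.73
ee_pos: [0.6426, -0.2278, 0.1597]
ee_rot: [-2.393, -2.035, 0.0]
ft_force: [0.5, -0.6, -3.7]
opening: 0.0191
grasp_force: 59.6
```

Request:
{"method": "carry_out", "body": {"motion": [[[0,0,-0.008,0,0,0,10],[0,0,-0.008,0,0,0,10],[0,0,0,0,0,0,10]]]}}

```text
time: 9.98
ee_pos: [0.6424, -0.2278, 0.1554]
ee_rot: [-2.393, -2.035, 0.0]
ft_force: [-0.4, -0.4, -4.0]
opening: 0.019
grasp_force: 59.6
```

Request:
{"method": "carry_out", "body": {"motion": [[[0,0,-0.008,0,0,0,10],[0,0,-0.008,0,0,0,10],[0,0,0,0,0,0,10]]]}}

```text
time: 10.23
ee_pos: [0.6428, -0.228, 0.1524]
ee_rot: [2.393, 2.035, 0.0]
ft_force: [-2.7, 1.7, 2.4]
opening: 0.0188
grasp_force: 60.6
```

Request:
{"method": "carry_out", "body": {"motion": [[[0,0,-0.008,0,0,0,10],[0,0,-0.008,0,0,0,10],[0,0,0,0,0,0,10],[0,0,0,0,0,0,10]]]}}

```text
time: 10.57
ee_pos: [0.6429, -0.228, 0.1485]
ee_rot: [2.392, 2.035, 0.0]
ft_force: [-3.0, 1.8, 5.6]
opening: 0.019
grasp_force: 60.9
```

Request:
{"method": "carry_out", "body": {"motion": [[[-0.003,0.002,-0.008,0,0,0,10],[0,0,-0.008,0,0,0,10],[0,0,-0.008,0,0,0,10],[0,0,0,0,0,0,10],[0,0,0,0,0,0,10]]]}}

```text
time: 10.98
ee_pos: [0.6428, -0.2279, 0.1451]
ee_rot: [2.391, 2.034, 0.001]
ft_force: [-7.9, 2.0, 16.3]
opening: 0.0186
grasp_force: 62.4
```

Request:
{"method": "carry_out", "body": {"motion": [[[-0.005,0.002,-0.008,0,0,0,10],[0,0,-0.004,0,0,0,10],[0,0,0,0,0,0,10],[0,0,0,0,0,0,10],[0,0,0,0,0,0,10]]]}}

```text
time: 11.4
ee_pos: [0.6426, -0.2279, 0.1451]
ee_rot: [2.389, 2.032, 0.003]
ft_force: [-10.0, 3.5, 27.0]
opening: 0.019
grasp_force: 64.0
```

```bash
python3 - <<'E'
from h import *
np.set_printoptions(precision=4,suppress=True)
for _ in range(3):
    sm,K2,V2=cam('side'); s=ctrl.observe(); print(s['time'],s['ee_pos'],s['ee_rot'],s['ft_force'],s['wrist_torque'])
save('s5',cv2.resize(sm[160:260,260:400],None,fx=5.7,fy=5.7,interpolation=cv2.INTER_CUBIC))
E
```

```text
11.45 [ 0.6426 -0.2279  0.1451] [2.3887 2.0321 0.0033] [-9.4464  3.4744 27.4519] [0.7806 1.86   0.0159]
11.5 [ 0.6426 -0.2279  0.1451] [2.3887 2.0322 0.0033] [-8.5884  3.9855 26.9183] [0.7294 1.8931 0.0132]
11.55 [ 0.6426 -0.2279  0.1451] [2.3887 2.0321 0.0033] [-9.6092  3.7528 27.5594] [ 0.7985  1.7824 -0.0456]
```

View pics/s5.png

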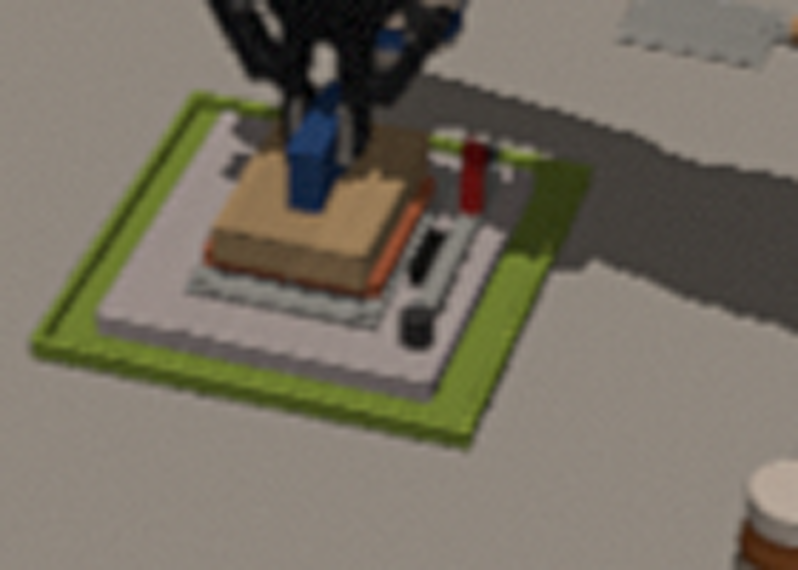

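The plate lies flat on the tile, and the latch bar and red post (upper right) are still shut. Force rose by 11 N with no further travel, so the bed is at its stop.

```bash
python3 -c "
from station import ctrl
print(ctrl.hand_in())"
```

```text
the job is handed in; nothing more can be done
None
```

Handed in at about 11.6 s: the latch is shut in its catch, the small wooden plate is on the brass pin, and the arm still holds it down at about 27 N with the bed at its stop.

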